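Stack the hardware tray on its mate by feel

TASK

Pick up the loose grey hardware tray by its handle and stack it on the matching tray that sits in the wooden cradle, so that its four corner feet drop into the four corner sockets and it sits fully down, flat and let go. The lower tray has some play in its cradle, so feel for the sockets with light pressure: never bear down on it with more than about 4 kg, keep the tray upright, and leave the other things on the bench where they are.

Things in the scene. Friction and masses are not known exactly. Their poses are not given: they have to be found in the camera images.
- tray: Loose grey tray to carry, 186 (x) x 126 (y) x 100 mm high, 0.38 to 0.77 kg, contents fixed. Origin: middle of the plane of its feet's soles; z up. Four round feet, 14 mm across, 12 mm long, 1.5 mm bevel at the tip, at x = +-75, y = +-45 mm. Flat underside 12 mm above the origin, walls end at 50 mm. Either way round fits the lower tray.
- tray_grip (a point): Middle of the tray's handle, 87 mm above the tray's origin; axes as the tray's. The handle is a straight bar along the tray's x, 130 mm long, 14 mm thick (y), 74 to 100 mm above the tray's origin, on an end post at either end; grip it across at the middle.
- cradle: Dark wooden cradle fixed to the table, 222 (x) x 162 (y) x 18 mm; origin in the middle of its underside; z up. In it lies the lower grey tray, 186 x 126 mm, square to the cradle, but its middle is up to 9 mm off the cradle's middle along x and along y, anew each time; this is not measured: see or feel it. It does not shift under side pushes below 60 N.
- post_tops (a point): On the cradle's axis (not the lower tray's), 63 mm above its origin, level with the flat tops (36 x 36 mm) of the lower tray's corner posts; axes as the cradle's. Each top has a central square socket 18 x 18 mm, 17 mm deep, at x = +-75, y = +-45 mm from the lower tray's middle. Feet on the tops: tray origin at this height; stacked: 12 mm lower.
- calculator: A black desk calculator, 120 x 80 x 20 mm, lying on the table between the trays on the robot's side; origin at the middle of its underside. Leave alone.
- pencup: A glass cup of pens, 76 mm across, about 140 mm tall with the pens, beyond the trays; origin at the middle of its underside. Leave alone.
- tape: A black tape dispenser with a roll of tape, 130 x 55 x 86 mm, beyond the trays; origin at the middle of its underside. Leave alone.
Not all that is in view belongs to the job. Leave any orange or yellow look-alike of the tray alone.

How it is judged:
By the outcome, as a careful person would: the job done as asked, in the order asked, and still so for the second after the job is handed in, with the robot touching nothing.
It also fails if it takes over 72 s, if anything falls off the work surface, if the arm or the gripper's body presses on something with over 40 N, if the wrist force passes 120 N, or if a joint passes its speed limit or range.

ROBOT

A 6-joint arm with a two-finger parallel gripper is mounted at the origin on the work surface. World frame = base frame: x ahead of the robot, y to its left, z up, the work surface at z = 0. Lengths are in m, angles in degrees, forces in N, time in s.
With the tool pointing down it reaches from about 0.3 to 0.75 m from the base axis. Payload 8.5 kg.
Tool frame: the origin (TCP) lies midway between the tips of the shut fingers; the grasp point (between the pads) lies env.tcp_to_grasp behind it (env.tcp_to_grasp is the distance from the TCP to the grasp point, in m); z points along the fingers, y is the line along which they close (so a half turn about z gives the same grasp; the last joint's range is limited). The gripper opens to 85 mm and grips with 20 to 120 N. Pads are 22 mm wide; open, the fingers measure 114 mm over their backs; the gripper's body (76 mm by 85 mm) begins 54 mm behind the grasp point. The pads swing forward as they close: fully open they stand 13 mm farther back than shut.
Start: joints at [63.81, 21.807, 74.336, -0, 83.858, -12.336], TCP at [0.132, 0.534, 0.231] pointing down, gripper open.
Joint ranges: [-178.18, 178.18], [-50.72, 133.34], [12.68, 142.11], [-81.47, 261.47], [9.98, 163.14], [-165.26, 165.26]. Speed limits (degrees/s): [136.94, 136.94, 180, 180, 180, 180].

INTERFACE

Orientations are given as a 3x3 rotation matrix whose columns are the frame's x, y, z axes.
In Python, from rig import observe, optics, job, env gives the robot as it stands. The module is installed in compiled form; this text tells all that it offers.
- The arm moves only by the shell command python3 -m jog 'ROWS' [FORCE]. ROWS is JSON, a list of rows, each a list of 7 numbers: the turn, a rotation vector about the tool's x, y, z in rad, then the shift along the tool's x, y, z in m, then the opening in per cent of the stroke, from 0 (shut) to 100 (fully open). A call has 1 to 10 rows; each row shifts and turns the commanded pose from where the row before left it, along the tool's axes as they then stand; what a row does not reach is not made up. A row lasts 1/8 s, in which the tool goes at most 62.5 mm and 10.7 degrees, less where a joint would pass 70% of its speed; a pose out of reach is approached as far as the arm can. A call is refused whole if a number of a shift passes 0.0625 or a number of a turn 0.188, either way. A call with a gripper value outside its range is refused whole. The fingers move at their own pace and stop on an object; FORCE is the grip in N (left out, the last holds). Time passes only in rows, so rows that do not move let the fingers close. It gives the time, the measured TCP pose, the force, the opening and the grip force at its end, in the units of the state.
- observe(): the state, without advancing time (a new reading comes with each control period).
- optics.get_image(name): name is "scene" or "top"; returns a dict with "pixels" (420x560x3 uint8, red, green, blue), "mtx" (3x3 intrinsics, pixels), "rvec" (rotation vector, rad) and "tvec" (3), from world to camera coordinates, as OpenCV has them. Camera axes: x right, y down, z forward; pixel columns grow to the right and rows downward; lengths in m; the calibration is good to about 2 mm. A picture is of the moment at which its call begins. There is no depth.
- job.close_job(): hands the job in; it is judged then, once.
The state is a dict: "time_s": time; "q": joint angles; "qvel": joint speeds; "joint_efforts": joint torques, N m; "position": TCP position; "tool_rot": TCP orientation; "ft_force": force on the tool from outside, world axes, zero at the start; "wrist_torque": the same for the moment, N m; "grip_width": finger opening in m; "gripper_force": force on a finger pad.
Only numpy, scipy, OpenCV 4.12 (cv2) and the standard library are available. Lean on these libraries where they do the work, as an engineer would, in place of code of your own. Each camera call takes 0.05 s, during which the arm holds its last target. There are 200 camera calls.

## Working session

There is one attempt and no reset: what is moved stays moved. The work goes in short steps, Python scripts to look and compute and a shell command to move; the robot and the scene stay as the last step left them, time stands still between calls to the robot, and variables do not carry over. Pictures are saved under pics/ and viewed, at most 10 in all, crops included, and the job is handed in when it is done.

```bash
mkdir -p pics; cat > h.py <<'E'
import numpy as np,cv2
from rig import observe,optics,job,env
def grab(n):
    d=optics.get_image(n);return d
def ray(d,uv,z):
    R=cv2.Rodrigues(np.array(d['rvec'],float))[0];t=np.array(d['tvec'],float).ravel()
    K=np.array(d['mtx'],float)
    uv=np.atleast_2d(np.array(uv,float))
    p=np.c_[uv,np.ones(len(uv))]@np.linalg.inv(K).T@R
    c=-R.T@t
    return c+p*((z-c[2])/p[:,2])[:,None]
def proj(d,P):
    return cv2.projectPoints(np.array(P,float).reshape(-1,1,3),np.array(d['rvec'],float),np.array(d['tvec'],float),np.array(d['mtx'],float),None)[0].reshape(-1,2)
E
python3 - <<'E'
from h import *
for n in('scene','top'):
    d=grab(n);cv2.imwrite(f'pics/{n}0.png',d['pixels'][:,:,::-1])
    R=cv2.Rodrigues(np.array(d['rvec'],float))[0];print(n,-R.T@np.array(d['tvec']).ravel(),R.round(2).tolist(),d['mtx'][0][0])
s=observe();print(s,env.tcp_to_grasp)
E
```

```text
scene [1.26548857 0.63116572 0.979322  ] [[-0.51, 0.86, -0.02], [0.61, 0.35, -0.71], [-0.6, -0.37, -0.7]] 445.51646473002376
top [0.20194245 0.17134885 1.3608128 ] [[-0.11, -0.99, -0.01], [-0.97, 0.11, -0.23], [0.23, -0.02, -0.97]] 454.38252275763364
{'time_s': 0.1, 'q': array([ 6.38098774e+01,  2.18354397e+01,  7.43801869e+01, -1.61487040e-03,
        8.38560228e+01, -1.23341541e+01]), 'qvel': array([-0.05911185, -0.09279607, -0.14829229,  0.0586339 , -0.13201415,
        0.07446767]), 'joint_efforts': array([ 4.82698611e-03, -4.49217868e+01, -2.31653595e+01, -7.78845038e-05,
        3.65046159e-03,  3.24177165e-05]), 'position': array([0.13159027, 0.53375472, 0.23079067]), 'tool_rot': array([[-9.70901472e-01,  2.39478711e-01, -5.26771932e-04],
       [ 2.39479171e-01,  9.70900839e-01, -1.13450143e-03],
       [ 2.39754371e-04, -1.22764001e-03, -9.99999218e-01]]), 'ft_force': array([-0.4284382 ,  0.76568219,  0.39041743]), 'wrist_torque': array([-0.01897286,  0.00548267, -0.02040483]), 'gripper_force': 0.0, 'grip_width': 0.0850813300265813} 0.0187
```

View pics/scene0.png

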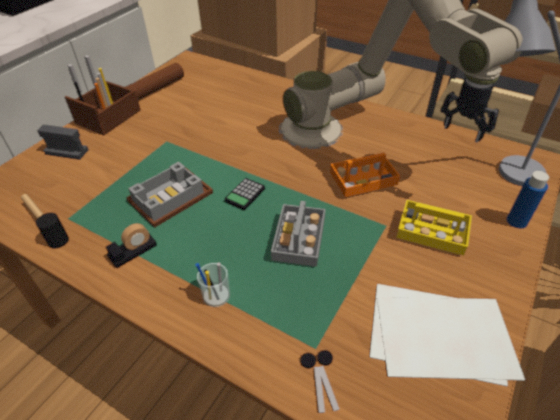

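View pics/top0.png

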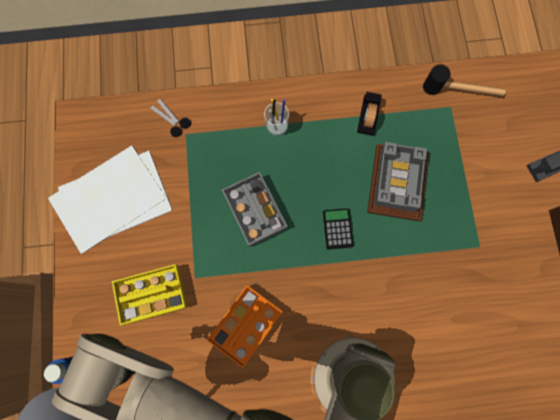

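Scene: candidates in the top view are the grey tray with handle (255,208), the orange look-alike (247,325), the yellow look-alike (148,293) and the lower grey tray in its wooden cradle (400,180). I choose the grey one at (255,208), which is (299,233) in the scene view. Next is a close crop of it and the cradle.

```bash
python3 - <<'E'
import cv2,numpy as np
t=cv2.imread('pics/top0.png');s=cv2.imread('pics/scene0.png')
f=lambda i,x,y,w,h:cv2.resize(i[y:y+h,x:x+w],(400,300),interpolation=cv2.INTER_CUBIC)
cv2.imwrite('pics/crop0.png',np.vstack([np.hstack([f(t,205,165,100,75+0),f(t,350,130,100,75)]),np.hstack([f(s,250,195,100,75),f(s,120,155,100,75)])]))
E
```

```text
(no output)
```

View pics/crop0.png

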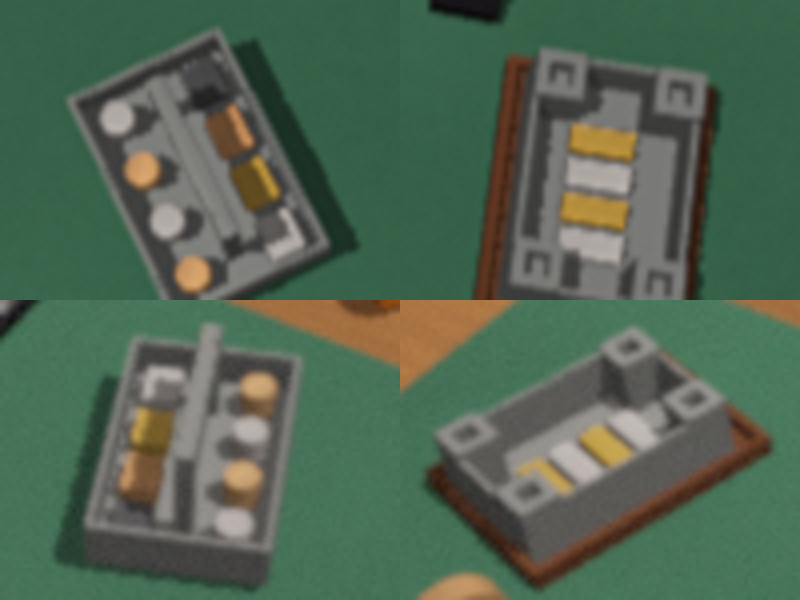

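The crop confirms the choice: the grey tray has a handle bar along its long axis, and the lower tray's four post sockets are visible in both views. I'll turn these pixels into positions.

```bash
python3 - <<'E'
from h import *
t=grab('top');s=grab('scene')
T=lambda a,x,y:np.array(a)/4+[x,y]
def ana(n,P):
    c=P.mean(0); l=(P[0]+P[1]-P[2]-P[3])/2; print(n,c.round(4),np.linalg.norm(l[:2]).round(4),'yaw',np.degrees(np.arctan2(l[1],l[0])).round(2), 'w',np.linalg.norm((P[0]-P[1])[:2]).round(4)); 
ana('sock top',ray(t,T([(162,73),(282,92),(137,266),(262,285)],350,130),.063))
ana('sock sc',ray(s,T([(67,134),(131,192),(231,47),(296,99)],120,155),.063))
ana('tray top',ray(t,T([(68,98),(218,30),(178,313),(328,245)],205,165),.05))
ana('tray sc',ray(s,T([(272,247),(88,228),(300,58),(135,40)],250,195),.05))
h=ray(t,T([(160,80),(245,238)],205,165),.1);print('handle top',h.mean(0),h[0]-h[1])
h=ray(s,T([(185,158),(211,28)],250,195),.1);print('handle sc',h.mean(0),h[0]-h[1])
print(t['pixels'].shape)
# cradle corners in scene, z=.018
ana('cradle sc',ray(s,T([(28,175),(135,287),(245,55),(370,140)],120,155),.018))
E
```

```text
sock top [ 0.5634 -0.2208  0.063 ] 0.1522 yaw -15.98 w 0.0907
sock sc [ 0.5639 -0.2133  0.063 ] 0.1501 yaw -16.13 w 0.0904
tray top [0.5146 0.2286 0.05  ] 0.1838 yaw 20.88 w 0.1235
tray sc [0.5139 0.2345 0.05  ] 0.1818 yaw 20.48 w 0.124
handle top [0.51078547 0.22236966 0.1       ] [0.12205494 0.04925313 0.        ]
handle sc [0.51578993 0.23410703 0.1       ] [ 1.16992069e-01  4.41500383e-02 -1.11022302e-16]
(420, 560, 3)
cradle sc [ 0.5641 -0.2099  0.018 ] 0.2153 yaw -14.66 w 0.1637
```

```bash
python3 -m jog '[[0,0,0,-0.0443,-0.0202,0,100],[0,0,0,-0.0443,-0.0202,0,100],[0,0,0,-0.0443,-0.0202,0,100],[0,0,0,-0.0443,-0.0202,0,100],[0,0,0,-0.0443,-0.0202,0,100],[0,0,0,-0.0443,-0.0202,0,100],[0,0,0,-0.0443,-0.0202,0,100],[0,0,0,-0.0443,-0.0202,0,100],[0,0,0,-0.0443,-0.0202,0,100],[0,0,0,-0.0443,-0.0202,0,100]]'
python3 -m jog '[[0,0,-0.121,0,0,0,100],[0,0,-0.121,0,0,0,100],[0,0,-0.121,0,0,0,100],[0,0,-0.121,0,0,0,100],[0,0,-0.12,0,0,0,100],[0,0,0,0,0,0.03,100],[0,0,0,0,0,0.01,100],[0,0,0,0,0,0,100]]'
cat >> h.py <<'E'
def tool(dw):
    return observe()['tool_rot'].T@np.array(dw,float)
def st():
    s=observe();R=s['tool_rot'];print(round(float(s['time_s']),2),s['position'].round(4),'yawy',np.degrees(np.arctan2(R[1,1],R[0,1])).round(2),'z',R[:,2].round(4),'F',s['ft_force'].round(1),'M',s['wrist_torque'].round(2),'g',round(float(s['grip_width']),4),round(float(s['gripper_force']),1));return s
E
python3 - <<'E'
from h import *
s=st();print(tool(np.array([.5140,.2315,.068])-s['position']))
f=lambda i,x,y,w,h:cv2.resize(i[y:y+h,x:x+w,::-1],(400,300),interpolation=cv2.INTER_CUBIC)
cv2.imwrite('pics/g1.png',np.hstack([f(grab('scene')['pixels'],230,165,140,105),f(grab('top')['pixels'],205,165,100,75)]))
E
```

```text
time_s: 1.45
position: [0.5145, 0.2306, 0.2312]
tool_rot: [[-0.971, 0.24, -0.0], [0.24, 0.971, 0.0], [0.0, -0.0, -1.0]]
ft_force: [0.6, 0.3, 0.4]
grip_width: 0.0852
gripper_force: 0.0
time_s: 2.45
position: [0.5133, 0.2318, 0.191]
tool_rot: [[-0.935, -0.354, -0.001], [-0.354, 0.935, -0.0], [0.001, 0.0, -1.0]]
ft_force: [0.0, -0.1, -0.5]
grip_width: 0.0857
gripper_force: 0.0
2.45 [0.5133 0.2318 0.191 ] yawy 110.74 z [-1.3e-03 -3.0e-04 -1.0e+00] F [ 0.  -0.1 -0.5] M [-0.02  0.   -0.01] g 0.0857 0.0
[-0.00070866 -0.00050563  0.12303295]
```

View pics/g1.png

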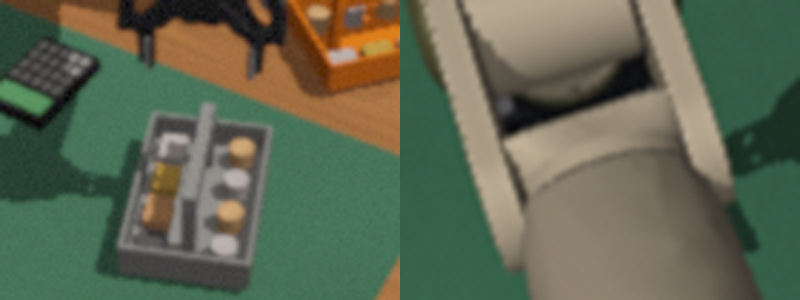

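The open fingers at (148,45) and (252,65) in the left (scene) crop straddle the handle bar at (205,140). The top view is blocked by the arm. I'll descend and grip.

```bash
python3 -m jog '[[0,0,0,0,0,0.03,100],[0,0,0,0,0,0.03,100],[0,0,0,0,0,0.03,100],[0,0,0,0,0,0.02,100],[0,0,0,0,0,0.013,100],[0,0,0,0,0,0,100]]'
python3 -m jog '[[0,0,0,0,0,0,0],[0,0,0,0,0,0,0],[0,0,0,0,0,0,0],[0,0,0,0,0,0,0],[0,0,0,0,0,0,0],[0,0,0,0,0,0,0],[0,0,0,0,0,0,0],[0,0,0,0,0,0,0]]' 80
python3 -c "from h import *;st()"
```

```text
time_s: 3.3
position: [0.5135, 0.2318, 0.0683]
tool_rot: [[-0.935, -0.354, -0.0], [-0.354, 0.935, -0.0], [0.0, 0.0, -1.0]]
ft_force: [0.7, 0.2, 0.1]
grip_width: 0.0851
gripper_force: 0.0
time_s: 4.3
position: [0.5135, 0.232, 0.0687]
tool_rot: [[-0.935, -0.354, 0.0], [-0.354, 0.935, 0.0], [-0.001, 0.0, -1.0]]
ft_force: [-1.6, 2.0, 5.7]
grip_width: 0.013
gripper_force: 78.3
4.3 [0.5135 0.232  0.0687] yawy 110.74 z [ 4.e-04  4.e-04 -1.e+00] F [-1.6  2.   5.7] M [ 0.17  0.23 -0.4 ] g 0.013 78.3
```

```bash
python3 -m jog '[[0,0,0,0,0,-0.005,0],[0,0,0,0,0,-0.015,0],[0,0,0,0,0,-0.03,0],[0,0,0,0,0,-0.03,0],[0,0,0,0,0,-0.03,0],[0,0,0,0,0,-0.015,0],[0,0,0,0,0,-0.005,0],[0,0,0,0,0,0,0]]'
python3 -m jog '[[0,0,0,0.0034,-0.0131,0,0],[0,0,0,0.0079,-0.0306,0,0],[0,0,0,0.01125,-0.0437,0,0],[0,0,0,0.01125,-0.0437,0,0],[0,0,0,0.01125,-0.0437,0,0],[0,0,0,0.01125,-0.0437,0,0],[0,0,0,0.01125,-0.0437,0,0],[0,0,0,0.01125,-0.0437,0,0],[0,0,0,0.01125,-0.0437,0,0],[0,0,0,0.01125,-0.0437,0,0]]'
python3 -m jog '[[0,0,0,0.0079,-0.0306,0,0],[0,0,0,0.0034,-0.0131,0,0],[0,0,0.05,0,0,0,0],[0,0,0.11,0,0,0,0],[0,0,0.11,0,0,0,0],[0,0,0.11,0,0,0,0],[0,0,0.11,0,0,0,0],[0,0,0.1,0,0,0,0],[0,0,0.051,0,0,0,0],[0,0,0,0,0,0,0]]'
python3 - <<'E'
from h import *
s=st();print(tool(np.array([.563,-.2165,.17])-s['position']))
f=lambda i,x,y,w,h:cv2.resize(i[y:y+h,x:x+w,::-1],(800,600),interpolation=cv2.INTER_CUBIC)
cv2.imwrite('pics/g2.png',f(grab('scene')['pixels'],90,85,160,120))
E
```

```text
time_s: 5.3
position: [0.5131, 0.2317, 0.1976]
tool_rot: [[-0.935, -0.354, -0.001], [-0.354, 0.935, -0.0], [0.001, 0.0, -1.0]]
ft_force: [-0.8, -0.1, -7.4]
grip_width: 0.0127
gripper_force: 78.5
time_s: 6.55
position: [0.5574, -0.1741, 0.1975]
tool_rot: [[-0.935, -0.354, -0.001], [-0.354, 0.935, 0.001], [0.001, 0.001, -1.0]]
ft_force: [0.3, 1.6, -7.2]
grip_width: 0.0128
gripper_force: 78.5
time_s: 7.8
position: [0.5626, -0.2164, 0.1979]
tool_rot: [[-0.962, 0.274, -0.001], [0.274, 0.962, 0.001], [0.001, 0.0, -1.0]]
ft_force: [0.3, 0.1, -6.9]
grip_width: 0.0133
gripper_force: 78.7
7.8 [ 0.5626 -0.2164  0.1979] yawy 74.08 z [-1.e-03  7.e-04 -1.e+00] F [ 0.3  0.1 -6.9] M [-0.03 -0.01  0.  ] g 0.0133 78.7
[-4.07590437e-04  3.98887690e-05  2.78762047e-02]
```

View pics/g2.png

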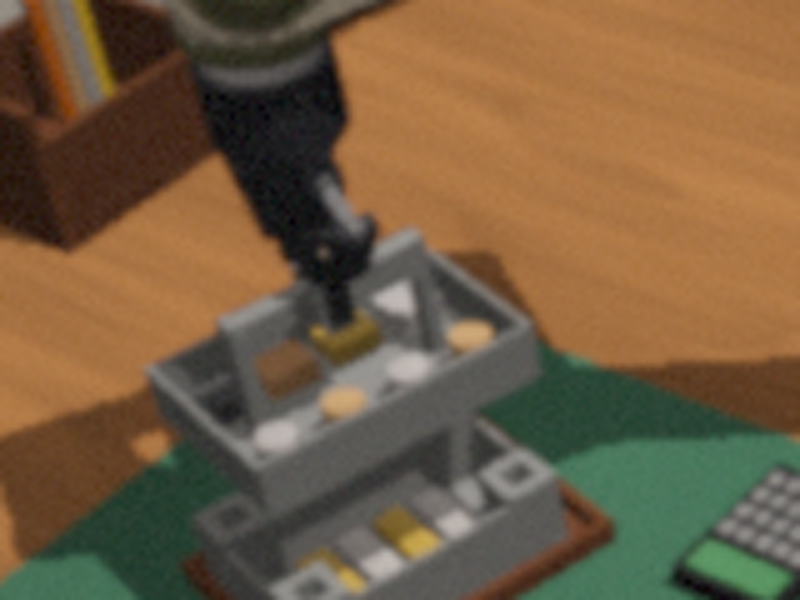

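The tray hangs level in the gripper above the lower tray: rim corners at (150,372), (257,470), (537,325); lower sockets visible at (517,472), (310,582), (235,515). I'll compare the two in the same view.

```bash
python3 - <<'E'
from h import *
s=st();d=grab('scene');o=s['position'][2]-.0687
T=lambda a:np.array(a)/5+[90,85]
L,F,Rr=ray(d,T([(150,372),(257,470),(538,325)]),o+.05)
print('tray c',(L+Rr)/2,'len',np.linalg.norm(F-Rr),np.linalg.norm(F-L),'yaw',np.degrees(np.arctan2(*(Rr-F)[[1,0]])),'wyaw',np.degrees(np.arctan2(*(L-F)[[1,0]]))-90)
S=ray(d,T([(517,472),(310,582),(235,516)]),.063)
print('sock c',(S[0]+S[2])/2,'len',np.linalg.norm(S[0]-S[1]),np.linalg.norm(S[2]-S[1]),'yaw',np.degrees(np.arctan2(*(S[0]-S[1])[[1,0]])))
E
```

```text
7.85 [ 0.5627 -0.2165  0.198 ] yawy 74.11 z [-8.e-04  6.e-04 -1.e+00] F [ 0.5  0.1 -7.3] M [-0.01 -0.03 -0.01] g 0.0127 78.7
tray c [ 0.56309583 -0.20912046  0.17928103] len 0.1880072347668401 0.11969217569649167 yaw 163.3229341164326 wyaw -196.38858146737311
sock c [ 0.56308408 -0.21500168  0.063     ] len 0.14742297056872417 0.08354977689123415 yaw 162.142396552863
```

```bash
python3 -m jog '[[0,0,0,0,0,0.01,0],[0,0,0,0,0,0.02,0],[0,0,0,0,0,0.02,0],[0,0,0,0,0,0.006,0],[0,0,0,0,0,0,0],[0,0,0,0,0,0,0]]'
python3 - <<'E'
from h import *
st()
f=lambda i,x,y,w,h:cv2.resize(i[y:y+h,x:x+w,::-1],(800,600),interpolation=cv2.INTER_CUBIC)
cv2.imwrite('pics/g3.png',f(grab('scene')['pixels'],110,110,120,90))
cv2.imwrite('pics/g3t.png',f(grab('top')['pixels'],340,120,120,90))
E
```

```text
time_s: 8.65
position: [0.5633, -0.217, 0.1431]
tool_rot: [[-0.961, 0.275, 0.001], [0.275, 0.961, -0.001], [-0.001, -0.0, -1.0]]
ft_force: [-0.2, -0.2, -5.7]
grip_width: 0.0129
gripper_force: 78.5
8.65 [ 0.5633 -0.217   0.1431] yawy 74.03 z [ 1.3e-03 -8.0e-04 -1.0e+00] F [-0.2 -0.2 -5.7] M [ 0.02 -0.03 -0.02] g 0.0129 78.5
```

View pics/g3.png

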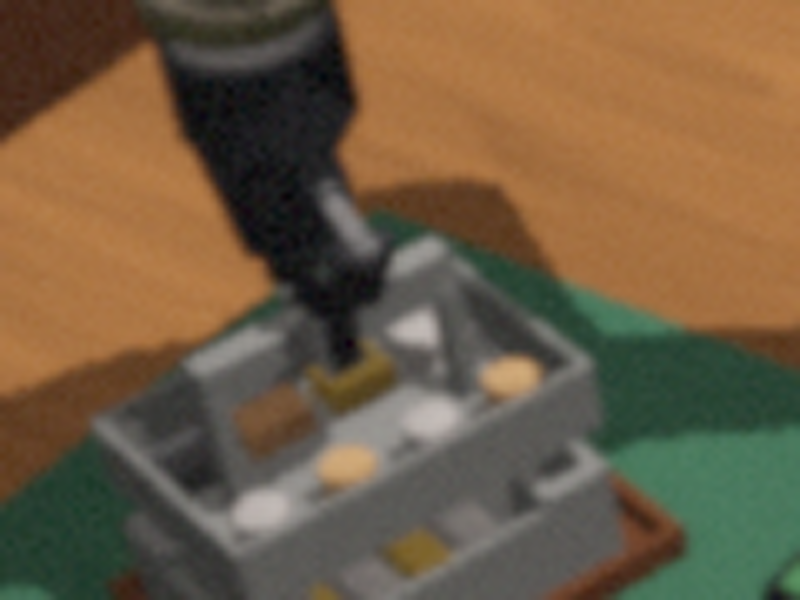

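View pics/g3t.png

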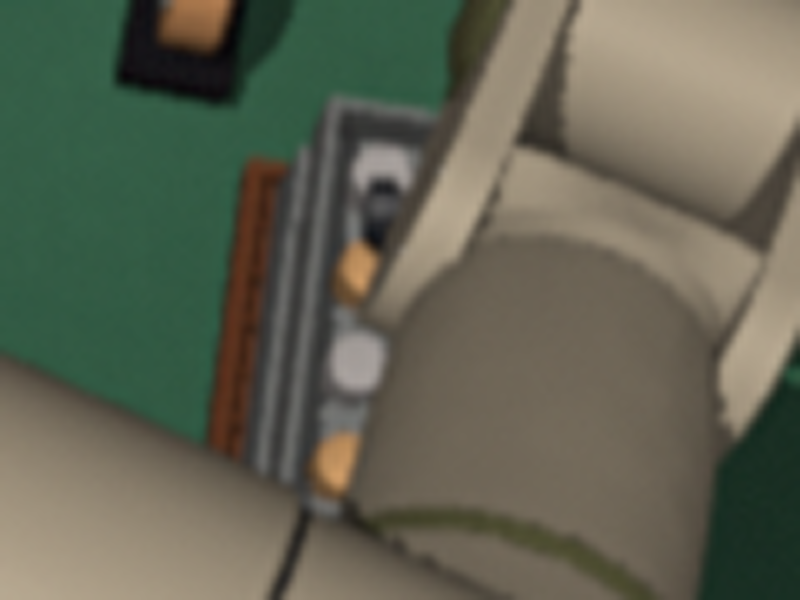

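The scene crop shows the tray rim corners at (97,422), (235,548), (592,368), with the lower tray just below. The top crop shows the tray's far-left rim corner at (330,98) and the lower tray's at (297,148). I'll compute the offset between them.

```bash
python3 - <<'E'
from h import *
s=st();d=grab('scene');t=grab('top');o=s['position'][2]-.0687
T=lambda a,x,y:np.array(a)*.15+[x,y]
L,F,Rr=ray(d,T([(97,422),(235,548),(594,366)],110,110),o+.05)
yaw=np.radians(-16.05);ex=np.array([np.cos(yaw),np.sin(yaw),0]);ey=np.array([-ex[1],ex[0],0])
print('scene c LR',(L+Rr)/2,'F based',F+ex*-.093*-1*0+F*0, 'len',np.linalg.norm(F-Rr),np.linalg.norm(F-L),'yaw',np.degrees(np.arctan2(*(F-Rr)[[1,0]])))
# predicted pixels for model centre using scene socket centre bias
U=ray(t,T([(330,98)],340,120),o+.05)[0];W=ray(t,T([(297,148)],340,120),.063)[0]
print('top corner diff upper-lower in tray axes mm',(U-W)@ex*1e3,(U-W)@ey*1e3)
print('top c upper',U-.093*ex-.063*ey,'lower',W-.093*ex-.063*ey)
# left-edge lines
U=ray(t,T([(325,100),(281,475)],340,120),o+.05);W=ray(t,T([(297,150),(254,470)],340,120),.063)
print('edge y',U@ey,W@ey)
ds=(L+Rr)/2-np.array([.5637,-.2138,0]);print('scene diff in axes',ds@ex*1e3,ds@ey*1e3)
E
```

```text
8.75 [ 0.5632 -0.2169  0.143 ] yawy 74.03 z [ 1.1e-03 -7.0e-04 -1.0e+00] F [ 0.5  0.4 -6.9] M [-0.02  0.05 -0.01] g 0.013 78.5
scene c LR [ 0.56398938 -0.21153766  0.12434321] F based [ 0.66651236 -0.18454153  0.12434321] len 0.1827933794246189 0.11639893492496473 yaw -18.501847332058645
top corner diff upper-lower in tray axes mm -0.5442502562078471 -1.356625226779492
top c upper [ 0.5624758  -0.21936545  0.12434321] lower [ 0.56337391 -0.21821218  0.063     ]
edge y [0.00972673 0.00809633] [0.00893708 0.00961557]
scene diff in axes -0.34737887446256993 2.2541592879050585
```

Offset is under about 1 mm within the ±2 mm clearance, so I'll go down gently and watch the force.

```bash
python3 -m jog '[[0,0,0,0,0,0.004,0],[0,0,0,0,0,0.004,0],[0,0,0,0,0,0.002,0],[0,0,0,0,0,0.001,0],[0,0,0,0,0,0,0]]'
python3 -c "from h import *;st()"
python3 -m jog '[[0,0,0,0,0,0.0007,0],[0,0,0,0,0,0.0007,0],[0,0,0,0,0,0,0]]'
python3 -c "from h import *;st()"
```

```text
time_s: 9.48
position: [0.563, -0.2168, 0.1313]
tool_rot: [[-0.961, 0.275, 0.0], [0.275, 0.961, 0.0], [0.0, 0.0, -1.0]]
ft_force: [-0.4, -0.5, -6.2]
grip_width: 0.013
gripper_force: 78.6
9.47 [ 0.563  -0.2168  0.1313] yawy 74.03 z [ 0.e+00  1.e-04 -1.e+00] F [-0.4 -0.5 -6.2] M [ 0.02 -0.06 -0.02] g 0.013 78.6
time_s: 9.85
position: [0.563, -0.2168, 0.1299]
tool_rot: [[-0.961, 0.275, -0.0], [0.275, 0.961, 0.0], [0.0, 0.0, -1.0]]
ft_force: [-0.4, -1.3, -7.5]
grip_width: 0.0129
gripper_force: 78.6
9.85 [ 0.563  -0.2168  0.1299] yawy 74.02 z [-1.e-04  1.e-04 -1.e+00] F [-0.4 -1.3 -7.5] M [-0.04  0.01 -0.01] g 0.0129 78.6
```

```bash
python3 -m jog '[[0,0,0,0,0,0.0007,0],[0,0,0,0,0,0.0007,0],[0,0,0,0,0,0,0]]'
python3 -c "from h import *;st()"
python3 -m jog '[[0,0,0,0,0,0.0005,0],[0,0,0,0,0,0.0005,0],[0,0,0,0,0,0,0]]'
python3 -c "from h import *;st()"
```

```text
time_s: 10.22
position: [0.563, -0.2167, 0.1284]
tool_rot: [[-0.961, 0.275, -0.0], [0.275, 0.961, 0.0], [0.0, 0.0, -1.0]]
ft_force: [0.7, -0.0, -6.9]
grip_width: 0.0131
gripper_force: 78.6
10.22 [ 0.563  -0.2167  0.1284] yawy 74.03 z [-1.e-04  1.e-04 -1.e+00] F [ 0.7 -0.  -6.9] M [ 0.03 -0.03  0.05] g 0.0131 78.6
time_s: 10.6
position: [0.563, -0.2168, 0.1275]
tool_rot: [[-0.961, 0.275, -0.0], [0.275, 0.961, 0.0], [0.0, 0.0, -1.0]]
ft_force: [-0.2, 0.0, -7.0]
grip_width: 0.013
gripper_force: 78.6
10.6 [ 0.563  -0.2168  0.1275] yawy 74.02 z [-1.e-04  0.e+00 -1.e+00] F [-0.2  0.  -7. ] M [ 0.03 -0.    0.04] g 0.013 78.6
```

The feet are now 4 mm below the tops with no contact force, so they are in the sockets. I'll carry on down.

```bash
python3 -m jog '[[0,0,0,0,0,0.001,0],[0,0,0,0,0,0.001,0],[0,0,0,0,0,0.001,0],[0,0,0,0,0,0,0]]'
python3 -m jog '[[0,0,0,0,0,0.001,0],[0,0,0,0,0,0.001,0],[0,0,0,0,0,0.001,0],[0,0,0,0,0,0,0]]'
python3 -c "from h import *;st()"
```

```text
time_s: 11.1
position: [0.5629, -0.2168, 0.1244]
tool_rot: [[-0.961, 0.275, -0.0], [0.275, 0.961, 0.0], [0.0, 0.0, -1.0]]
ft_force: [1.2, 0.9, -6.0]
grip_width: 0.0129
gripper_force: 78.7
time_s: 11.6
position: [0.563, -0.2167, 0.1214]
tool_rot: [[-0.961, 0.275, -0.0], [0.275, 0.961, 0.0], [0.0, 0.0, -1.0]]
ft_force: [0.5, 0.5, -7.3]
grip_width: 0.013
gripper_force: 78.7
11.6 [ 0.563  -0.2167  0.1214] yawy 74.03 z [-2.e-04  1.e-04 -1.e+00] F [ 0.5  0.5 -7.3] M [-0.01 -0.02  0.02] g 0.013 78.7
```

```bash
python3 -m jog '[[0,0,0,0,0,0.0007,0],[0,0,0,0,0,0.0003,0],[0,0,0,0,0,0,0]]'
python3 -m jog '[[0,0,0,0,0,0.0005,0],[0,0,0,0,0,0,0]]'
python3 -c "from h import *;st()"
```

```text
time_s: 11.98
position: [0.563, -0.2167, 0.1205]
tool_rot: [[-0.961, 0.275, -0.0], [0.275, 0.961, 0.0], [0.0, 0.0, -1.0]]
ft_force: [1.0, 0.3, -6.2]
grip_width: 0.0131
gripper_force: 78.8
time_s: 12.22
position: [0.563, -0.2168, 0.12]
tool_rot: [[-0.961, 0.275, -0.0], [0.275, 0.961, 0.0], [0.0, 0.0, -1.0]]
ft_force: [-0.9, 0.0, -6.6]
grip_width: 0.0128
gripper_force: 78.8
12.22 [ 0.563  -0.2168  0.12  ] yawy 74.02 z [-1.e-04  1.e-04 -1.e+00] F [-0.9  0.  -6.6] M [-0. -0.  0.] g 0.0128 78.8
```

```bash
python3 -m jog '[[0,0,0,0,0,0.0005,0],[0,0,0,0,0,0,0]]'
python3 -m jog '[[0,0,0,0,0,0.0004,0],[0,0,0,0,0,0,0]]'
python3 -c "from h import *;st()"
```

```text
time_s: 12.48
position: [0.563, -0.2168, 0.1197]
tool_rot: [[-0.961, 0.275, 0.0], [0.275, 0.961, -0.0], [-0.0, -0.0, -1.0]]
ft_force: [0.1, 1.5, -4.6]
grip_width: 0.0129
gripper_force: 79.1
time_s: 12.72
position: [0.5631, -0.2167, 0.1196]
tool_rot: [[-0.961, 0.275, 0.0], [0.275, 0.961, -0.0], [-0.001, -0.0, -1.0]]
ft_force: [-2.4, 1.1, 0.3]
grip_width: 0.0125
gripper_force: 79.6
12.72 [ 0.5631 -0.2167  0.1196] yawy 74.03 z [ 5.e-04 -3.e-04 -1.e+00] F [-2.4  1.1  0.3] M [ 0.22  0.31 -0.07] g 0.0125 79.6
```

Seated: contact came at the expected height of 0.1196 and the weight has transferred. I'll open and retreat.

```bash
python3 -m jog '[[0,0,0,0,0,0,20],[0,0,0,0,0,0,50],[0,0,0,0,0,0,100],[0,0,0,0,0,0,100],[0,0,0,0,0,0,100],[0,0,0,0,0,0,100],[0,0,0,0,0,0,100]]'
python3 -m jog '[[0,0,0,0,0,-0.01,100],[0,0,0,0,0,-0.02,100],[0,0,0,0,0,-0.04,100],[0,0,0,0,0,-0.04,100],[0,0,0,0,0,-0.03,100],[0,0,0,0,0,-0.01,100],[0,0,0,0,0,0,100]]'
python3 - <<'E'
from h import *
st()
f=lambda i,x,y,w,h:cv2.resize(i[y:y+h,x:x+w,::-1],(800,600),interpolation=cv2.INTER_CUBIC)
cv2.imwrite('pics/g4.png',f(grab('scene')['pixels'],70,90,200,150))
E
```

```text
time_s: 13.6
position: [0.563, -0.2168, 0.1191]
tool_rot: [[-0.961, 0.275, 0.0], [0.275, 0.961, -0.0], [-0.0, -0.0, -1.0]]
ft_force: [-0.8, 0.2, 0.3]
grip_width: 0.0856
gripper_force: 0.0
time_s: 14.48
position: [0.5629, -0.2167, 0.2691]
tool_rot: [[-0.961, 0.275, 0.0], [0.275, 0.961, -0.0], [-0.0, -0.0, -1.0]]
ft_force: [-0.7, -0.7, -1.1]
grip_width: 0.0854
gripper_force: 0.0
14.47 [ 0.5629 -0.2167  0.2691] yawy 74.03 z [ 2.e-04 -1.e-04 -1.e+00] F [-0.7 -0.7 -1.1] M [ 0.01  0.02 -0.01] g 0.0854 0.0
```

View pics/g4.png

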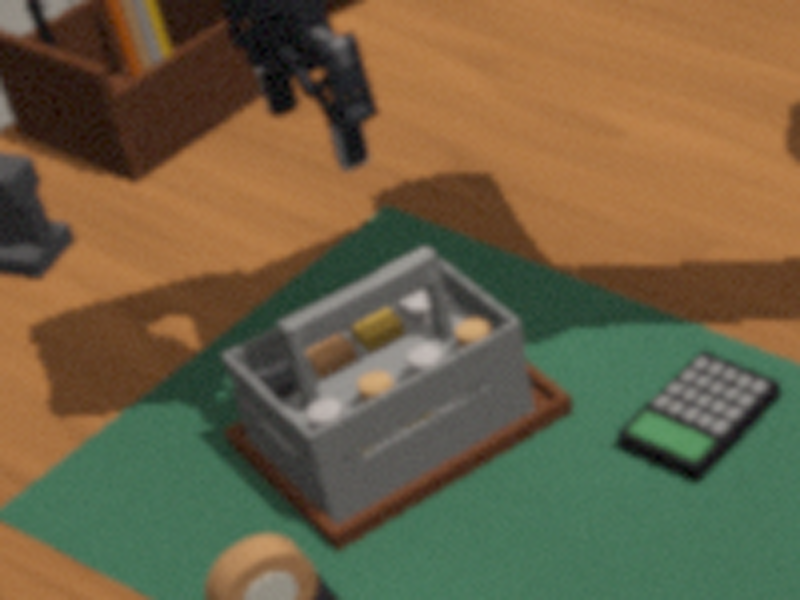

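The picture shows the tray flush and level on the lower tray (rim corners at (225,355), (317,435), (522,322), only a hairline seam at (425,420)). The gripper is clear and the calculator is where it was.

```bash
python3 -c "from rig import job;print(job.close_job())"
```

```text
the job is handed in; nothing more can be done
None
```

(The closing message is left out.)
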